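# Reset the tripped power strip of the dolls' house lights

### The arm

A 6-joint arm with a two-finger parallel gripper is mounted at the origin on the work surface. World frame = base frame: x ahead of the robot, y to its left, z up, the work surface at z = 0. Lengths are in m, angles in rad, forces in N, time in s.
With the tool pointing down it reaches from about 0.275 to 1 m from the base axis. Payload 8.4 kg.
Tool frame: the origin (TCP) lies on the centre line of the jaws, within the pads' length; the fingertips stand 11 mm ahead of it and the grasp point (between the pads) lies 8 mm behind it; z points along the fingers, y is the line along which they close (so a half turn about z gives the same grasp; the last joint's range is limited). The gripper opens to 85 mm and grips with 20 to 120 N. Pads are 22 mm wide; open, the fingers measure 114 mm over their backs; the gripper's body (76 mm by 85 mm) begins 54 mm behind the grasp point. The pads swing forward as they close: fully open they stand 13 mm farther back than shut.
Start: joints at [1.291, 0.353, 1.633, -0, 1.155, -0.002], TCP at [0.171, 0.601, 0.242] pointing down, gripper open.
Joint ranges: [-2.63, 2.63], [-0.92, 2.1], [0.06, 2.66], [-1.3, 4.44], [0, 2.69], [-3.02, 3.02]. Speed limits (rad/s): [2.22, 2.22, 2.79, 3.14, 3.14, 3.14].

### API

Orientations are given as a unit quaternion [w, x, y, z].
In Python, from plant import arm gives the robot as it stands.
- The arm moves only by the shell command python3 -m inch 'ROWS' [OPENING]. ROWS is a JSON object of lists of equal length, an entry for each row: "translation": the shift along the tool's x, y, z as a fraction of full scale, a list of three; "yaw": the turn about the tool's z as a fraction of full scale. A call has 1 to 12 rows; each row is the pose to reach, as a shift and turn from the pose commanded when the call began, along the tool's axes at that moment; what a row does not reach only later rows make up. Full scale, the value 1, is 0.2 m for a shift and 90 degrees for a turn. A row lasts 1/8 s, in which the tool goes at most 62.5 mm and 10.7 degrees, less where a joint would pass 70% of its speed; a pose out of reach is approached as far as the arm can. A call with a number of a shift or a turn outside -1 to 1 is refused whole. A call with a gripper value outside its range is refused whole. OPENING is the opening, from 0 (shut) to 1 (fully open), set as the call begins (- or left out, the last holds). The fingers move at their own pace and stop on an object; the grip force is fixed at half the most. Time passes only in rows, so rows that repeat a pose let the fingers close. It gives the time, the measured TCP pose, the force, the opening and the grip force at its end, in the units of the state.
- arm.sense(): the state, without advancing time (a new reading comes with each control period).
- arm.snapshot(name): name is "scene" or "top" or "wrist"; returns a dict with "img" (400x640x3 uint8, red, green, blue), "camera_matrix" (3x3 intrinsics, pixels), "view" (4x4, takes a point from world to camera coordinates); the wrist camera has in their place "T_tool_cam" (4x4, takes a point from camera to tool coordinates, whose origin is the TCP and whose axes are the flange's). Camera axes: x right, y down, z forward; pixel columns grow to the right and rows downward; lengths in m; the calibration is good to about 2 mm. A picture is of the moment at which its call begins: read the wrist's pose just before it. There is no depth.
- arm.close_job(): hands the job in; it is judged then, once.
The state is a dict: "clock": time; "qpos": joint angles; "joint_vel": joint speeds; "joint_torque": joint torques, N m; "eef_pos": TCP position; "tool_rot": TCP orientation; "force": force on the tool from outside, world axes, zero at the start; "moment": the same for the moment, N m; "gripper_width": opening from 0.0 (shut) to 1.0 (fully open); "grip_force": force on a finger pad.
Only numpy, scipy, OpenCV 4.12 (cv2) and the standard library are available. Lean on these libraries where they do the work, as an engineer would, in place of code of your own. Each camera call takes 0.05 s, during which the arm holds its last target. There are 200 camera calls.

### The job

One of the two power strips on the counter has tripped: its round reset button stands popped out. On that strip, press the main rocker to off, then push the reset button home so that it stays in, and then press the main rocker back to on. Leave the other strip's controls alone, and leave all the loose things on the counter standing where they are; nothing is picked up.

Things in the scene. Friction and masses are not known exactly. Their poses are not given: they have to be found in the camera images.
- tripped_strip: Power strip that has tripped: aluminium casing, black end caps, 64 mm wide (x), 262 mm long (y), 46 mm high, screwed to the counter by end ears. Origin: centre of its underside; x across it, away from the robot at zero yaw; y towards the reset end. On top: main rocker at y = 40 mm, reset button at y = 94, outlets at -18, -64, -110; adapters plugged into the last two rise to 82 mm.
- tripped_main (a joint): Main rocker of the tripped strip. 0 = off (near half, at -x, down level; far half raised), 0.42 rad = on (far half, at +x, down level; near half raised, its end 59 mm above the counter). Starts on. Stiff, no spring: press the raised half right down with about 4 N, 13 mm from the pivot, where it goes down 5 mm to a firm stop; it stays where it is left.
- tripped_main_off (a point): Point on the face of the tripped strip's black main rocker, 13 mm from its pivot, on the half nearer the robot (-x): press here for off. It moves along: 51 mm above the counter when this half is down, 56 mm when raised. The face is 38 mm long (x) by 26 mm wide, two flat halves meeting in a shallow valley over the pivot, in a frame 50 by 34 mm, 2.5 mm high. A small white ring marks this half.
- tripped_main_on (a point): Point on the same rocker's face, 13 mm from the pivot, on the far half (+x), marked with a small white bar: press here for on. 51 mm above the counter when this half is down, 56 mm when raised. The pivot lies midway between the two points, seen from above.
- tripped_reset (a joint): Reset button of the tripped strip: 0 = popped out, 0.010 m = fully in, at a firm stop. Starts popped out. Stiff, no spring: press straight down with about 5 N all the way; it stays where it is left.
- tripped_reset_top (a point): Middle of the crown of the tripped strip's reset button: a round black button 18 mm in diameter in a 25 mm collar that rises 4 mm above the casing, 54 mm from the main rocker. The crown is 62.5 mm above the counter when popped out, with a pale band of its stem showing below, and 52.5 mm (2.5 mm above the collar) when in.
- live_strip: The other, working power strip: same casing, controls, sizes and axes as the tripped one, but adapters at y = -18 and -110 mm. Its reset button is in and its main rocker is on; both stay so. The strips lie side by side across the counter, either of them on the left, each turned up to 0.35 rad either way.
- live_main (a joint): Main rocker of the other strip, 0.42 rad = on, where it starts and must stay.
- live_reset (a joint): Reset button of the other strip, 0.010 m = in, where it starts and must stay.
- mini_chair: Loose: miniature wooden chair, 40 by 42 mm, 89 mm high, on the robot's side of the tripped strip. Origin: centre of its underside.
- mini_plant: Loose: miniature plant in a clay pot 42 mm across, leaves to about 64 mm high, on the far side of the tripped strip. Origin: centre of its underside.
- mini_stove: Loose: miniature black parlour stove, 52 mm across, 94 mm high, on the robot's side of the other strip. Origin: centre of its underside.
- mini_dresser: Loose: miniature wooden dresser, 38 by 80 mm, 90 mm high, on the far side of the other strip. Origin: centre of its underside.
- screwdriver: Loose: screwdriver 130 mm long lying on the far side of the other strip. Origin: at its middle, on the counter.
- bead_jar: Loose: closed glass jar, 52 mm across, 70 mm high, at the left of the strips. Origin: centre of its underside.
- bulb_box: Loose: cardboard box 70 by 46 mm, 30 mm high, at the right of the strips. Origin: centre of its underside.

How it is judged:
On the way, in this order (a step that is already met when the one before it is completed fails the run):
1. the tripped strip's main rocker is off while its reset button is still popped out (value of joint tripped_main below 0.1 rad and value of joint tripped_reset below 0.003 m), for 0.2 s.
2. its reset button is fully in, the main rocker still off (value of joint tripped_reset above 0.008 m and value of joint tripped_main below 0.1 rad), for 0.2 s.
3. its main rocker is on again, the reset button still in (value of joint tripped_main above 0.32 rad and value of joint tripped_reset above 0.008 m), for 0.2 s.
At the end, for the whole second after the job is handed in: On the strip that had tripped, the reset button is in (pressed more than 8 of 10 mm) and the main rocker is on (beyond 0.32 of 0.42 rad); the other strip's main rocker is on and its button in, as at the start; every loose thing stands upright within 15 mm of where it was (all of step 3 and value of joint live_main above 0.32 rad and value of joint live_reset above 0.008 m and distance of each of mini_chair, mini_plant, mini_stove, mini_dresser, screwdriver, bead_jar, bulb_box from where it was at the start of the episode below 0.015 m and angle between each of mini_chair, mini_plant, mini_stove, mini_dresser, bead_jar's own z axis and vertical below 0.3 rad); the robot touches nothing.
It fails at once if the reset button was pressed while the main rocker was not off (contact force between the fingers and tripped_strip above 0.5 N and value of joint tripped_main above 0.2 rad and value of joint tripped_reset between 0.002 and 0.0075 m).
It fails at once if the other strip's main rocker or reset button was switched (value of joint live_main below 0.2 rad or value of joint live_reset below 0.004 m).
It fails at once if a loose thing was pushed away, carried or lifted (distance of any of mini_chair, mini_plant, mini_stove, mini_dresser, screwdriver, bead_jar, bulb_box from where it was at the start of the episode above 0.02 m).
It also fails if it takes over 45 s, if anything falls off the work surface, if the arm or the gripper's body presses on something with over 40 N, if the wrist force passes 120 N, or if a joint passes its speed limit or range.

## Working session

There is one attempt and no reset: what is moved stays moved. The work goes in short steps, Python scripts to look and compute and a shell command to move; the robot and the scene stay as the last step left them, time stands still between calls to the robot, and variables do not carry over. Pictures are saved under pics/ and viewed, at most 10 in all, crops included, and the job is handed in when it is done.

```bash
mkdir -p pics; ls; python3 - <<'E'
from plant import arm
import cv2,numpy as np
s=arm.sense();print({k:np.round(v,3).tolist() for k,v in s.items()})
for n in("top","scene"):
    d=arm.snapshot(n);cv2.imwrite(f"pics/{n}0.png",d["img"][:,:,::-1]);np.savez(f"{n}0.npz",**d);print(n,d["camera_matrix"].round(1).tolist(),d["view"].round(3).tolist())
E
```

```text
pics
{'clock': 0.0, 'qpos': [1.291, 0.354, 1.634, -0.0, 1.155, -0.002], 'joint_vel': [-0.001, 0.002, 0.001, 0.0, -0.001, -0.001], 'joint_torque': [0.002, -60.525, -34.208, 0.0, 0.009, 0.0], 'eef_pos': [0.171, 0.601, 0.242], 'tool_rot': [-0.0, 0.138, 0.99, -0.001], 'force': [-0.453, -1.372, 0.33], 'moment': [-0.008, -0.011, -0.002], 'grip_force': 0.0, 'gripper_width': 0.995}
top [[379.4, 0.0, 319.5], [0.0, 379.4, 199.2], [0.0, 0.0, 1.0]] [[-0.011, -1.0, -0.008, -0.004], [-0.988, 0.012, -0.153, 0.529], [0.153, 0.007, -0.988, 1.292], [0.0, 0.0, 0.0, 1.0]]
scene [[368.1, 0.0, 323.7], [0.0, 368.1, 195.4], [0.0, 0.0, 1.0]] [[-0.351, 0.937, 0.008, 0.191], [0.754, 0.287, -0.591, -0.359], [-0.556, -0.201, -0.807, 1.356], [0.0, 0.0, 0.0, 1.0]]
```

View pics/top0.png

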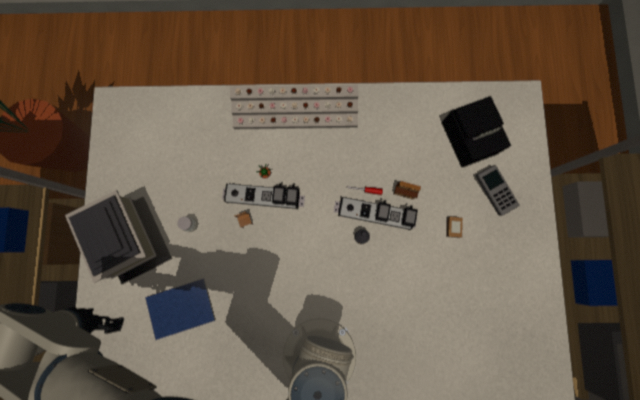

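View pics/scene0.png

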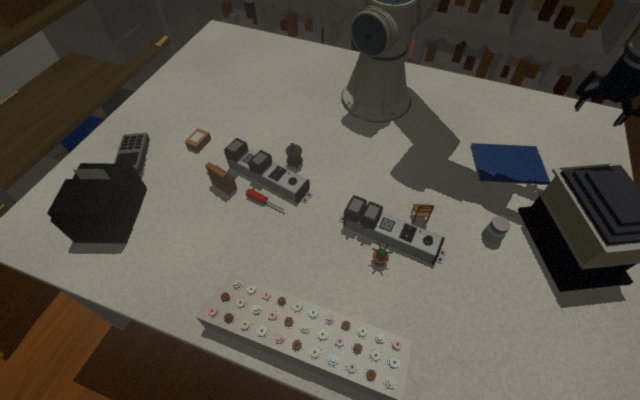

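The left strip (top view, px about 225–300, 195) is the tripped one: its adapters sit in the last two outlets, the plant is beyond it and the chair in front. The live strip is at px 340–415, 212. I'll enlarge the tripped one in both views.

```bash
python3 - <<'E'
import cv2,numpy as np
t=cv2.imread("pics/top0.png")[150:240,215:315];s=cv2.imread("pics/scene0.png")[190:270,335:455]
f=lambda a,k:cv2.resize(a,None,fx=k,fy=k,interpolation=cv2.INTER_CUBIC)
a=f(t,6)[:290*2];b=f(s,6)
cv2.imwrite("pics/c_top.png",f(t,6));cv2.imwrite("pics/c_scene.png",b)
E
```

```text
(no output)
```

View pics/c_top.png

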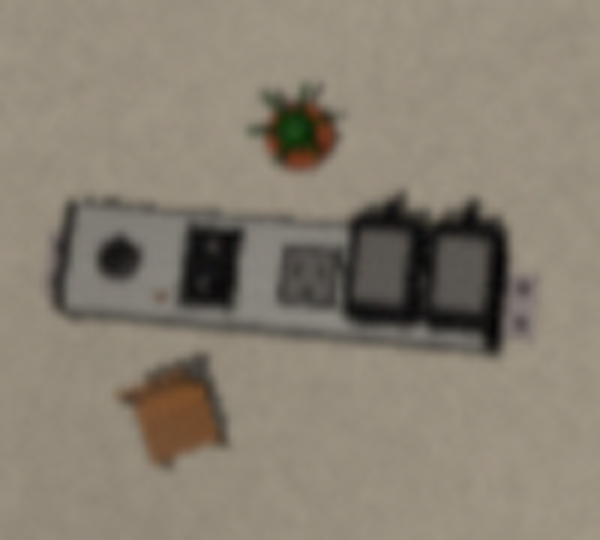

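View pics/c_scene.png

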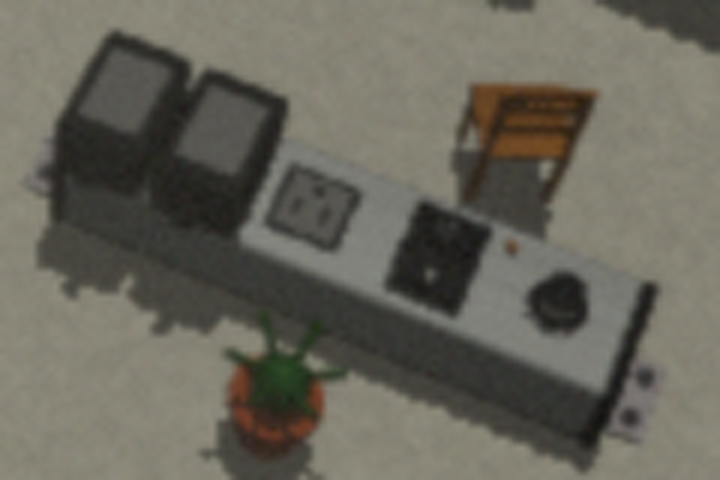

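In the top crop the popped button is at (118,258) and the rocker at (211,267). In the scene crop they are at (560,298) and (437,255), and the pale stem shows that the button is out. I'll triangulate both.

```bash
cat > h.py <<'E'
import cv2,numpy as np
def blob(img,seed,r,th=60):
    g=img.max(2) if img.ndim==3 else img
    m=(g<th).astype(np.uint8);n,l,st,c=cv2.connectedComponentsWithStats(m)
    d=np.hypot(*(c[1:]-seed).T); d[st[1:,4]<12]=1e9; i=1+d.argmin(); return c[i],st[i]
def ray(K,view,p):
    R,t=view[:3,:3],view[:3,3];o=-R.T@t;d=R.T@np.linalg.solve(K,[p[0],p[1],1]);return o,d/np.linalg.norm(d)
def onplane(K,view,p,z):
    o,d=ray(K,view,p);return o+d*(z-o[2])/d[2]
def tri(rays):
    A=sum(np.eye(3)-np.outer(d,d) for o,d in rays);b=sum((np.eye(3)-np.outer(d,d))@o for o,d in rays)
    p=np.linalg.solve(A,b);return p,max(np.linalg.norm(np.cross(p-o,d)) for o,d in rays)
E
python3 - <<'E'
from h import *
T=np.load("top0.npz");S=np.load("scene0.npz")
seeds={"reset":((215+118/6,150+258/6),(335+560/6,190+298/6),.0625),"main":((215+211/6,150+267/6),(335+437/6,190+255/6),.053)}
P={}
for k,(a,b,z) in seeds.items():
    r=[]
    for D,s in((T,a),(S,b)):
        c,st=blob(D["img"],np.array(s),0,55);print(k,np.array(s).round(1),c.round(1),st)
        if np.hypot(*(c-s))>4: c=np.array(s)
        r.append(ray(D["camera_matrix"],D["view"],c));print("  plane",onplane(D["camera_matrix"],D["view"],c,z).round(4))
    P[k],e=tri(r);print(k,P[k].round(4),"res",round(e,4))
v=P["reset"]-P["main"];print("dist",np.hypot(*v[:2]),"yaw",np.arctan2(-v[0],v[1]))
E
```

```text
reset [234.7 193. ] [234.3 192.5] [232 190   6   6  26]
  plane [0.553  0.2852 0.0625]
reset [428.3 239.7] [427.9 240.1] [424 236   9   9  66]
  plane [0.5654 0.2896 0.0625]
reset [0.5556 0.2902 0.0467] res 0.0012
main [250.2 194.5] [249.5 194.2] [245 188  10  13 103]
  plane [0.548  0.2341 0.053 ]
main [407.8 232.5] [407.6 232.6] [400 224  16  18 176]
  plane [0.5558 0.2369 0.053 ]
main [0.5496 0.2367 0.043 ] res 0.0007
dist 0.053768945851003835 yaw -0.11267739149677064
```

```bash
python3 -m inch '{"translation":[[-0.17,-0.09,0],[-0.34,-0.18,0],[-0.51,-0.27,0],[-0.68,-0.36,0],[-0.84,-0.44,0],[-1,-0.52,0]],"yaw":[0,0,0,0,0,0]}' 0 && python3 -m inch '{"translation":[[-0.17,-0.09,0],[-0.34,-0.18,0],[-0.51,-0.27,0],[-0.68,-0.36,0],[-0.84,-0.44,0],[-1,-0.52,0],[-1,-0.52,0]],"yaw":[0,-0.02,-0.04,-0.06,-0.08,-0.105,-0.105]}'
python3 -c "
from plant import arm
s=arm.sense();d=arm.snapshot('wrist');print(s['eef_pos'],s['tool_rot'],d['T_tool_cam'].round(4).tolist(),d['camera_matrix'].round(1).tolist())
import cv2;cv2.imwrite('pics/w1.png',d['img'][:,:,::-1])"
```

```text
clock: 0.85
eef_pos: [0.3359, 0.4451, 0.242]
tool_rot: [-0.0, 0.138, 0.99, -0.0]
force: [-0.1, 0.1, -0.2]
gripper_width: 0.004
grip_force: 0.0
clock: 1.72
eef_pos: [0.5002, 0.2898, 0.2419]
tool_rot: [-0.0, 0.058, 0.998, -0.0]
force: [-0.2, -0.3, -0.0]
gripper_width: 0.001
grip_force: 0.0
[0.50024851 0.28976223 0.24192227] [-5.18901193e-05  5.75709123e-02  9.98341379e-01 -2.79683337e-04] [[-0.0005, -0.9516, -0.3073, 0.0794], [1.0, -0.0003, -0.0007, 0.0004], [0.0006, -0.3073, 0.9516, -0.1316], [0.0, 0.0, 0.0, 1.0]] [[321.1, 0.0, 319.9], [0.0, 321.1, 201.7], [0.0, 0.0, 1.0]]
```

View pics/w1.png

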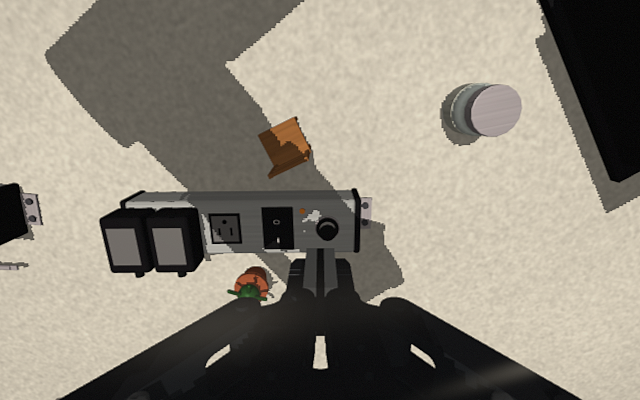

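The wrist view shows the rocker at about (277,228), with the ring mark nearer the robot and the bar farther away. The button crown is at (326,231), popped out, and the fingertips are at (320,265). I'll take a second, lower wrist view.

```bash
python3 - <<'E'
from plant import arm
import numpy as np
s=arm.sense();d=arm.snapshot('wrist');np.savez("w1.npz",p=s['eef_pos'],q=s['tool_rot'],**d)
E
python3 -m inch '{"translation":[[0.05,-0.08,0.1],[0.1,-0.15,0.2],[0.14,-0.22,0.3],[0.17,-0.29,0.41],[0.17,-0.29,0.41],[0.17,-0.29,0.41]],"yaw":[0,0,0,0,0,0]}'
python3 - <<'E'
from plant import arm
import numpy as np,cv2
s=arm.sense();d=arm.snapshot('wrist');np.savez("w2.npz",p=s['eef_pos'],q=s['tool_rot'],**d)
a=np.load("w1.npz")["img"][190:260,250:350];b=d["img"]
cv2.imwrite('pics/w2.png',np.vstack([b,cv2.resize(a,None,fx=2.8,fy=2.8,interpolation=2)[:196,:].repeat(1,0) if 0 else cv2.copyMakeBorder(cv2.resize(a,None,fx=2.8,fy=2.8,interpolation=2),0,0,0,360,0)])[:,:,::-1])
E
```

```text
clock: 2.58
eef_pos: [0.4592, 0.2386, 0.1611]
tool_rot: [0.001, 0.056, 0.998, 0.0]
force: [-0.0, 0.3, -0.1]
gripper_width: -0.001
grip_force: 0.0
```

View pics/w2.png

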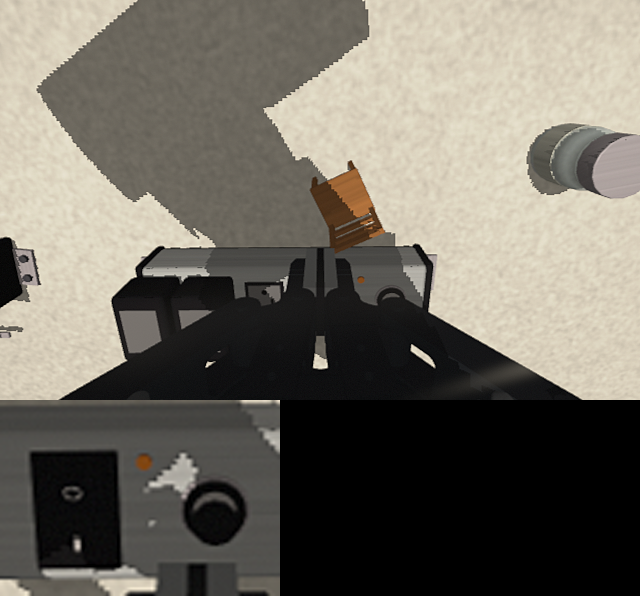

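The fingers hide the controls from there. I'll take the second view from beyond the strip instead, where it shows above the fingers in the image.

```bash
python3 -m inch '{"translation":[[-0.1,0.03,-0.05],[-0.22,0.07,-0.05],[-0.34,0.1,-0.05],[-0.46,0.14,-0.05],[-0.59,0.17,-0.05],[-0.59,0.17,-0.05],[-0.59,0.17,-0.05]],"yaw":[0,0,0,0,0,0,0]}'
python3 - <<'E'
from plant import arm
import numpy as np,cv2
s=arm.sense();d=arm.snapshot('wrist');np.savez("w3.npz",p=s['eef_pos'],q=s['tool_rot'],**d)
cv2.imwrite('pics/w3.png',d["img"][:,:,::-1])
E
```

```text
clock: 3.5
eef_pos: [0.5793, 0.2583, 0.1706]
tool_rot: [-0.0, 0.056, 0.998, 0.0]
force: [0.0, 0.9, 0.6]
gripper_width: 0.003
grip_force: 0.0
```

View pics/w3.png

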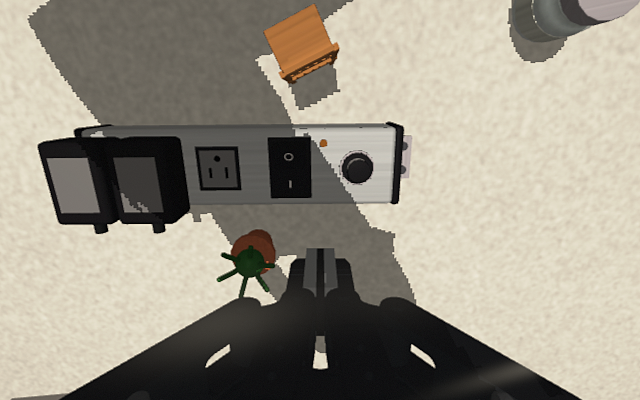

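In w3 the ring is at (289,157), the bar at (291,184) and the button crown near (357,168). Next I triangulate the marks from w1 and w3.

```bash
cat >> h.py <<'E'
from scipy.spatial.transform import Rotation as Ro
def wview(D):
    T=np.eye(4);T[:3,:3]=Ro.from_quat(np.roll(D["q"],-1)).as_matrix();T[:3,3]=D["p"]
    return np.linalg.inv(T@D["T_tool_cam"])
def bright(img,s,r=6):
    x,y=map(round,s);w=img[y-r:y+r+1,x-r:x+r+1].max(2).astype(float);w=np.clip(w-70,0,None)
    yy,xx=np.mgrid[y-r:y+r+1,x-r:x+r+1];return np.array([(w*xx).sum(),(w*yy).sum()])/w.sum()
E
python3 - <<'E'
from h import *
W=[np.load("w1.npz"),np.load("w3.npz")];V=[wview(D) for D in W];K=W[0]["camera_matrix"]
px={"ring":[bright(W[0]["img"],(275.7,222.9),5),bright(W[1]["img"],(289,157))],
"bar":[bright(W[0]["img"],(277.5,241.4),5),bright(W[1]["img"],(291,184))]}
px["main"]=[blob(W[0]["img"],(277,228),0,50)[0],blob(W[1]["img"],(290,168),0,50)[0]]
bb=[blob(W[0]["img"],(326,230),0,50),blob(W[1]["img"],(357,168),0,50)]
print([b[1] for b in bb]);px["reset"]=[b[0] for b in bb]
z={"ring":.056,"bar":.051,"main":.051,"reset":.0575};P={}
for k,p in px.items():
    P[k],e=tri([ray(K,v,c) for v,c in zip(V,p)])
    print(k,np.round(p,1).tolist(),"tri",P[k].round(4),"res",round(e,4),"planes",[onplane(K,v,c,z[k])[:2].round(4).tolist() for v,c in zip(V,p)])
for a,b in(("bar","ring"),("reset","main")):
    v=P[a]-P[b];print(a,b,np.hypot(*v[:2]),np.arctan2(v[1],v[0]))
E
```

```text
[array([315, 219,  23,  23, 359], dtype=int32), array([342, 153,  31,  30, 668], dtype=int32)]
ring [[275.8, 222.3], [287.9, 156.2]] tri [0.5405 0.2381 0.053 ] res 0.0003 planes [[0.5395, 0.2389], [0.54, 0.2382]]
bar [[277.2, 241.3], [289.8, 183.7]] tri [0.5624 0.2364 0.0538] res 0.0002 planes [[0.5637, 0.236], [0.5631, 0.2359]]
main [[276.9, 228.3], [289.8, 166.7]] tri [0.5501 0.2373 0.0468] res 0.0 planes [[0.5484, 0.2381], [0.5493, 0.2378]]
reset [[326.4, 230.2], [357.3, 168.5]] tri [0.5568 0.2911 0.0508] res 0.0001 planes [[0.554, 0.2913], [0.5553, 0.2904]]
bar ring 0.02193940962149278 -0.07703182190268758
reset main 0.05419017945403911 1.4457924774039161
```

The distances check out: 54.2 mm between reset and main, yaw about -0.12. The pivot is at about (0.5505, 0.2375) and the reset button at (0.556, 0.291). I'll go above the off point and start down.

```bash
python3 -m inch '{"translation":[[0.07,-0.04,0],[0.14,-0.08,0.05],[0.2,-0.12,0.15],[0.2,-0.12,0.25],[0.2,-0.12,0.35],[0.2,-0.12,0.43],[0.2,-0.12,0.43],[0.2,-0.12,0.43]],"yaw":[0,0,0,0,0,0,0,0]}'
python3 -m inch '{"translation":[[0,0,0.01],[0,0,0.02],[0,0,0.03],[0,0,0.04],[0,0,0.05],[0,0,0.06],[0,0,0.07],[0,0,0.08],[0,0,0.08]],"yaw":[0,0,0,0,0,0,0,0,0]}'
```

```text
clock: 4.55
eef_pos: [0.5375, 0.2388, 0.0849]
tool_rot: [0.0, 0.056, 0.998, 0.0]
force: [-0.4, -0.1, 0.4]
gripper_width: 0.001
grip_force: 0.0
clock: 5.68
eef_pos: [0.5371, 0.2386, 0.0682]
tool_rot: [-0.0, 0.056, 0.998, -0.0]
force: [-1.0, 0.6, 0.6]
gripper_width: -0.001
grip_force: 0.4
```

```bash
python3 -m inch '{"translation":[[0,0,0.01],[0,0,0.015],[0,0,0.02],[0,0,0.025],[0,0,0.03],[0,0,0.03]],"yaw":[0,0,0,0,0,0]}'
```

```text
clock: 6.42
eef_pos: [0.5376, 0.2387, 0.0622]
tool_rot: [0.0, 0.056, 0.998, 0.0]
force: [1.2, -0.2, 0.0]
gripper_width: -0.001
grip_force: 0.0
```

```bash
python3 -m inch '{"translation":[[0,0,0.005],[0,0,0.01],[0,0,0.01]],"yaw":[0,0,0]}'; python3 -m inch '{"translation":[[0,0,0.005],[0,0,0.005]],"yaw":[0,0]}'
```

```text
clock: 6.8
eef_pos: [0.5377, 0.2387, 0.0618]
tool_rot: [0.0, 0.056, 0.998, 0.0]
force: [-5.8, -2.6, 18.4]
gripper_width: 0.002
grip_force: 9.6
clock: 7.05
eef_pos: [0.5377, 0.2388, 0.0617]
tool_rot: [0.0, 0.056, 0.998, 0.0]
force: [-9.0, -3.4, 28.8]
gripper_width: -0.002
grip_force: 14.5
```

The rocker meets a firm stop at tip height 51 mm (29 N), which matches the off height. I'll lift and take a look.

```bash
python3 -m inch '{"translation":[[0,0,-0.1],[0,0,-0.2],[0,0,-0.3],[-0.08,0.14,-0.45],[-0.16,0.28,-0.55],[-0.16,0.28,-0.55],[-0.16,0.28,-0.55]],"yaw":[0,0,0,0,0,0,0]}'
python3 - <<'E'
from h import *
from plant import arm
s=arm.sense();d=arm.snapshot('wrist');D=dict(d,p=s['eef_pos'],q=s['tool_rot']);np.savez("w4.npz",**D)
V=wview(D);K=D["camera_matrix"]
def proj(X):
    c=V[:3,:3]@X+V[:3,3];c=K@c;return c[:2]/c[2]
for X in([.556,.291,.0625],[.5505,.2375,.05],[.5405,.2381,.051],[.5624,.2364,.056]): print(proj(np.array(X)).round(1))
c,st=blob(d["img"],proj(np.array([.556,.291,.0575])),0,50);print("reset",c,st,onplane(K,V,c,.0575),onplane(K,V,c,.0625))
x,y=map(int,proj(np.array([.553,.264,.055])))
cv2.imwrite("pics/w4.png",cv2.resize(d["img"][y-50:y+50,x-75:x+75,::-1],None,fx=4,fy=4))
E
```

```text
clock: 7.92
eef_pos: [0.5747, 0.2901, 0.1684]
tool_rot: [-0.001, 0.056, 0.998, -0.0]
force: [0.1, -0.6, -1.0]
gripper_width: -0.001
grip_force: 0.0
[318.2 181.9]
[251.1 178.7]
[249.3 166.7]
[250.8 195.2]
reset [318.3222061  179.03483309] [303 164  31  30 689] [0.55497791 0.29119575 0.0575    ] [0.55376247 0.29136764 0.0625    ]
```

View pics/w4.png

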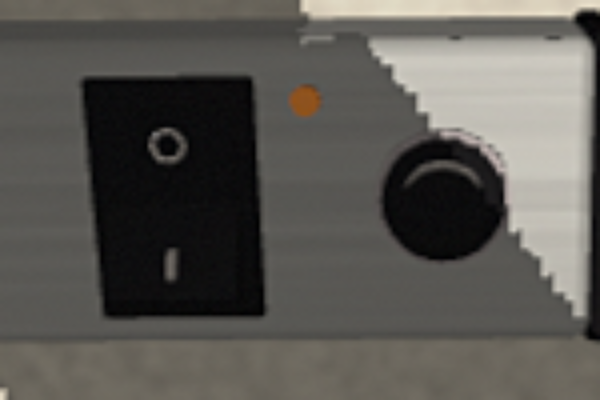

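In this crop the ring half lies down and the bar half is raised (bar at row about 196, as predicted for off). The button is still popped. Now I press the reset at (0.5555, 0.291).

```bash
python3 -m inch '{"translation":[[0.05,0,0.05],[0.095,-0.005,0.15],[0.095,-0.005,0.25],[0.095,-0.005,0.35],[0.095,-0.005,0.44],[0.095,-0.005,0.44],[0.095,-0.005,0.44]],"yaw":[0,0,0,0,0,0,0]}'
python3 -m inch '{"translation":[[0,0,0.01],[0,0,0.02],[0,0,0.03],[0,0,0.04],[0,0,0.05],[0,0,0.06],[0,0,0.07],[0,0,0.075],[0,0,0.08],[0,0,0.08]],"yaw":[0,0,0,0,0,0,0,0,0,0]}'
```

```text
clock: 8.85
eef_pos: [0.5569, 0.292, 0.0815]
tool_rot: [0.0, 0.056, 0.998, 0.0]
force: [1.0, 0.3, -0.9]
gripper_width: -0.004
grip_force: 0.0
clock: 10.1
eef_pos: [0.5565, 0.2919, 0.0651]
tool_rot: [0.0, 0.056, 0.998, 0.0]
force: [0.5, -0.5, 1.5]
gripper_width: -0.002
grip_force: 0.9
```

```bash
python3 -m inch '{"translation":[[0,0,0.005],[0,0,0.01],[0,0,0.015],[0,0,0.015]],"yaw":[0,0,0,0]}'; python3 -m inch '{"translation":[[0,0,0.005],[0,0,0.005]],"yaw":[0,0]}'
```

```text
clock: 10.6
eef_pos: [0.5565, 0.2919, 0.0634]
tool_rot: [0.0, 0.056, 0.998, 0.0]
force: [-4.5, -2.0, 15.0]
gripper_width: -0.004
grip_force: 7.7
clock: 10.85
eef_pos: [0.5566, 0.292, 0.0634]
tool_rot: [0.0, 0.056, 0.998, 0.0]
force: [-7.6, -3.4, 23.7]
gripper_width: 0.0
grip_force: 12.2
```

Firm stop at 52.4 mm, so the button is home. On to the on half.

```bash
python3 -m inch '{"translation":[[0,0,-0.07],[0,0,-0.15],[-0.03,-0.09,-0.15],[-0.05,-0.18,-0.15],[-0.07,-0.27,-0.15],[-0.07,-0.27,-0.12],[-0.07,-0.27,-0.12]],"yaw":[0,0,0,0,0,0,0]}'
python3 -m inch '{"translation":[[0,0,0.015],[0,0,0.03],[0,0,0.045],[0,0,0.06],[0,0,0.07],[0,0,0.08],[0,0,0.09],[0,0,0.1],[0,0,0.11],[0,0,0.11]],"yaw":[0,0,0,0,0,0,0,0,0,0]}'
```

```text
clock: 11.72
eef_pos: [0.5639, 0.2363, 0.0844]
tool_rot: [-0.001, 0.057, 0.998, -0.0]
force: [-0.5, 0.1, -0.3]
gripper_width: 0.005
grip_force: 0.0
clock: 12.98
eef_pos: [0.5644, 0.2367, 0.0632]
tool_rot: [0.0, 0.056, 0.998, 0.0]
force: [1.2, 0.1, 1.8]
gripper_width: -0.0
grip_force: 1.1
```

```bash
python3 -m inch '{"translation":[[0,0,0.005],[0,0,0.01],[0,0,0.015],[0,0,0.02],[0,0,0.02]],"yaw":[0,0,0,0,0]}'
```

```text
clock: 13.6
eef_pos: [0.5645, 0.2368, 0.0618]
tool_rot: [0.0, 0.056, 0.998, 0.0]
force: [-4.4, -3.0, 28.0]
gripper_width: 0.001
grip_force: 14.2
```

Firm stop at 51 mm again, so the rocker is on. I'll lift clear and check.

```bash
python3 -m inch '{"translation":[[0,0,-0.1],[0,0,-0.2],[0,0,-0.3],[-0.03,0.14,-0.45],[-0.06,0.28,-0.55],[-0.06,0.28,-0.55],[-0.06,0.28,-0.55]],"yaw":[0,0,0,0,0,0,0]}'
python3 - <<'E'
from plant import arm
import cv2
d=arm.snapshot('wrist')["img"];t=arm.snapshot('top')["img"][150:250,160:480]
cv2.imwrite("pics/end.png",cv2.vconcat([cv2.resize(d[100:300,150:450],None,fx=2,fy=2),cv2.resize(t,(600,188))])[:,:,::-1])
E
```

```text
clock: 14.48
eef_pos: [0.5818, 0.2903, 0.1689]
tool_rot: [-0.001, 0.056, 0.998, -0.0]
force: [0.2, -0.4, -0.7]
gripper_width: 0.001
grip_force: 0.0
```

View pics/end.png

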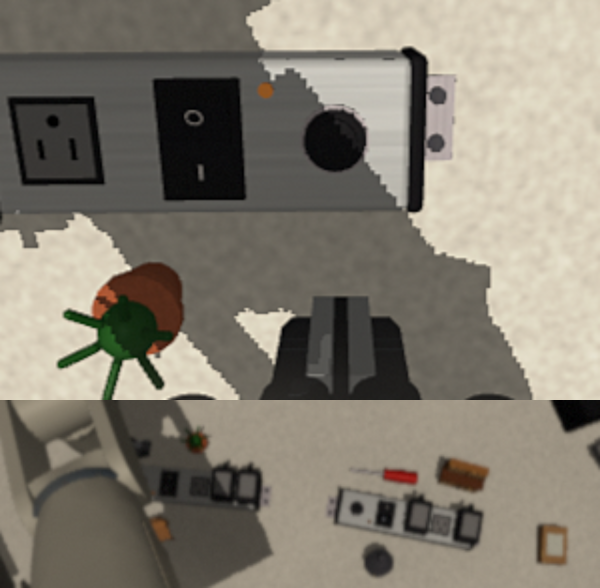

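The button is in with no pale stem showing, the bar half of the rocker is down, the loose things in view (the jar is hidden behind the arm) stand where they were, and the arm is clear.

```bash
python3 -c "
from plant import arm
print(arm.close_job())"
```

```text
the job is handed in; nothing more can be done
None
```

I switched the tripped strip's main rocker off, pushed its reset button in until it stayed, and switched the rocker back on, then handed the job in at about 14.5 s; the judge returned no verdict, and I never touched the other strip or the loose things.

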